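# Open the bushing gate and hold the guide rod through both bushings

## Robot

A 6-joint arm with a two-finger parallel gripper is mounted at the origin on a cart in front of the work surface, level with it; the furniture and walls round the work are solid. World frame = base frame: x ahead of the robot, y to its left, z up, the work surface at z = 0. Lengths are in m, angles in rad, forces in N, time in s.
With the tool pointing down it reaches from about 0.25 to 0.775 m from the base axis. Payload 4 kg.
Tool frame: the origin (TCP) lies at the very end of the fingers, on their centre line; the grasp point (between the pads) lies 19 mm behind it; z points along the fingers, y is the line along which they close (so a half turn about z gives the same grasp; the last joint's range is limited). The gripper opens to 94 mm and grips with 3 to 60 N. Pads are 16 mm wide; open, the fingers measure 119 mm over their backs; the gripper's body (75 mm by 177 mm) begins 78 mm behind the grasp point.
Start: joints at [-1.396, 0.087, 1.371, -0, 1.684, -0.103], TCP at [0.151, -0.529, 0.206] pointing down, gripper open.
Joint ranges: [-3.1, 3.1], [-0.76, 2.03], [0.27, 2.55], [-1.08, 4.22], [0.17, 2.65], [-2.57, 2.57]. Speed limits (rad/s): [2.79, 2.79, 3.14, 3.14, 3.14, 3.14].

## Interface

Orientations are given as [roll, pitch, yaw] about the fixed x, y, z axes, in that order (R = Rz(yaw) Ry(pitch) Rx(roll)).
In Python, from bench import robot gives the robot as it stands. The module is installed in compiled form; this text tells all that it offers.
- The arm moves only by the tool move_arm, never from a script. Its argument "deltas" is one flat list of numbers, 7 for each row, row after row: the turn, a rotation vector about the tool's x, y, z in rad, then the shift along the tool's x, y, z in cm, then the closure, from -1 (fully open) to 1 (shut). A call has 1 to 8 rows; each row is the pose to reach, as a shift and turn from the pose commanded when the call began, along the tool's axes at that moment; what a row does not reach only later rows make up. A row lasts 1/10 s, in which the tool goes at most 50 mm and 8.59 degrees, less where a joint would pass 70% of its speed; a pose out of reach is approached as far as the arm can. A call with a gripper value outside its range is refused whole. The fingers move at their own pace and stop on an object; the grip force is fixed at half the most. Time passes only in rows, so rows that repeat a pose let the fingers close. It gives the time, the measured TCP pose, the force, the opening and the grip force at its end, in the units of the state.
- robot.get_obs(): the state, without advancing time (a new reading comes with each control period).
- robot.snapshot(name): name is "side" or "top"; returns a dict with "image" (420x560x3 uint8, red, green, blue), "depth" (420x560 float32, m along the optical axis (not along the pixel's ray), 0 where there is no reading), "fov_y" (degrees; the focal length in pixels is half the picture's height over the tangent of half this angle, whatever the lens; pixels are square), "cx", "cy" (the principal point, pixels), "origin" and "orientation" of the camera in the world. Camera axes: x right, y up, looking along -z (the intrinsics and any distortion apply to the point x, -y, -z); pixel columns grow to the right and rows downward; lengths in m; the calibration is good to about 2 mm. A picture is of the moment at which its call begins.
- robot.close_job(): hands the job in; it is judged then, once.
The state is a dict: "time": time; "joint_positions": joint angles; "qvel": joint speeds; "joint_torque": joint torques, N m; "tool_pos": TCP position; "ee_rot": TCP orientation; "wrist_force": force on the tool from outside, world axes, zero at the start; "wrist_torque": the same for the moment, N m; "width": finger opening in m; "finger_force": force on a finger pad.
Only numpy, scipy, OpenCV 4.12 (cv2) and the standard library are available. Lean on these libraries where they do the work, as an engineer would, in place of code of your own. Each camera call takes 0.05 s, during which the arm holds its last target. There are 200 camera calls.

## Task

Swing the small gate off the upper bushing of the guide stand until it is fully open against its stop, then take the long steel rod out of its holder and pass it, chamfered end down, through the upper bushing and then the lower one. Finish while still holding the rod there, steady, with its lower end sticking out beneath the lower bushing but hanging clear of the base plate, ready for somebody to fit the clamps; do not let go of it. Leave the sample case, the jar and the short post where they are.

Things in the scene. Friction and masses are not known exactly. Their poses are not given: they have to be found in the camera images.
- guide_stand: Fixed stand: dark base plate (10 mm thick, x -24..46, y -32..32 mm), column at x 24..44 mm, 131 mm high, two arms each with a brass bushing (28 mm outside, bore 15 mm), one above the other at heights 67..81 and 117..131 mm. Origin: on the table on the bores' common vertical axis (z); gate pivot on its +y side. Stands right of the rod holder, turned -0.3 to 0.6 rad.
- upper_mouth (a point): Centre of the upper bushing's top opening, 131 mm above the table; z up, axes as the stand.
- lower_exit (a point): Centre of the lower bushing's bottom opening, 67 mm above the table (57 mm above the base plate); z up, axes as the stand.
- gate (a joint): Flat steel gate, 133..136 mm above the table, on a vertical pivot at x 0, y +32 mm of the stand. 0 = closed (covers the upper bushing; starts at 0..0.15); 1.4 rad = open, at its stop. Positive is clockwise from above: the knob goes from the stand's +y side towards +x, the blade to -x. It is stiff and stays where it is left; about 1 N at the knob moves it.
- gate_knob (a point): Middle of the black upright knob on the gate's tail, 159 mm above the table, 42 mm from the pivot: at x 0, y +74 mm of the stand when closed, about x +41, y +39 mm when open. Knob 13 mm in diameter, 147..171 mm above the table, on a 9 mm neck from 135 mm.
- rod: The long steel guide rod, 12 mm in diameter, 150 mm long, 0.13 kg, loose, standing upright in its holder. Origin: centre of its lower end, which is chamfered to 9 mm over 6 mm; z along the rod to its other end. At the start the lower end is 30 mm above the table.
- rod_top (a point): Centre of the rod's upper end, 150 mm from the lower end; 180 mm above the table at the start.
- rod_holder: Fixed aluminium holder: a tube of outer diameter 30 mm, 70 mm high, on a 56 x 46 mm foot; upright hole 13.6 mm wide with its floor 30 mm above the table. Origin under the hole on the table.
- sample_case: Bystander: flat black case 64 x 66 x 20 mm, loose, lying behind the work. Origin at the centre of its underside.
- dust_cap_jar: Bystander: small round clear jar with a white lid, 42 mm wide and 42 mm high, loose. Origin at the centre of its underside.
- short_post: Bystander: steel post 13 mm in diameter and only 75 mm high, loose, standing free near the table edge. Origin at the centre of its underside.

How it is judged:
By the outcome, as a careful person would: the job done as asked, in the order asked, and still so for the second after the job is handed in, while the arm keeps its last pose, push and grip.
It also fails if it takes over 69 s, if anything falls off the work surface, if the arm or the gripper's body presses on something with over 40 N, if the wrist force passes 120 N, or if a joint passes its speed limit or range.

## Working session

There is one attempt and no reset: what is moved stays moved. The work goes in short steps, Python scripts to look and compute and a tool call to move; the robot and the scene stay as the last step left them, time stands still between calls to the robot, and variables do not carry over. Pictures are saved under pics/ and viewed, at most 10 in all, crops included, and the job is handed in when it is done.

Besides the shell and the picture viewer there is one more tool, called after "Request:" as name(argument=value, ...), one argument or row to a line, values as JSON. move_arm: Moves the arm, as the interface text tells. Its arguments: {"type":"object","properties":{"deltas":{"type":"array","items":{"type":"number"}}},"required":["deltas"]}

```bash
mkdir -p pics && python3 - <<'E'
from bench import robot
import cv2,numpy as np
for n in("side","top"):
    s=robot.snapshot(n);np.savez(f"{n}0.npz",**s)
    cv2.imwrite(f"pics/{n}0.png",s["image"][:,:,::-1])
    print(n,{k:v for k,v in s.items() if k not in("image","depth")},(s["depth"]>0).mean())
o=robot.get_obs();print(o)
E
```

```text
side {'fov_y': 52.43146906621373, 'cx': 282.7710841600539, 'cy': 207.48838434786657, 'origin': array([0.2094254 , 0.88476715, 0.51368095]), 'orientation': array([ 1.07571866, -0.01209001, -2.72741264])} 0.9786904761904762
top {'fov_y': 53.356830929859036, 'cx': 269.7024525213471, 'cy': 213.99808461673845, 'origin': array([0.44180158, 0.19987562, 0.99235873]), 'orientation': array([ 0.09963832, -0.01939536, -1.57293321])} 0.9959098639455782
{'time': 0.1, 'joint_positions': array([-1.39611003e+00,  8.78690628e-02,  1.37207280e+00,  1.08676504e-05,
        1.68360310e+00, -1.03090491e-01]), 'qvel': array([-7.78881541e-04, -1.50778845e-03, -5.10750416e-03,  1.54929230e-04,
        3.83785927e-04, -2.04687173e-05]), 'joint_torque': array([ 2.20165421e-03, -3.41250730e+01, -3.03301871e+01,  7.20534520e-02,
        3.03826563e-02, -8.66288860e-05]), 'tool_pos': array([ 0.1507393 , -0.52843411,  0.20444318]), 'ee_rot': array([-3.13965182e+00, -2.11651653e-04,  2.77777792e-01]), 'wrist_force': array([0.01499518, 0.09246574, 0.21778532]), 'wrist_torque': array([-0.01653093, -0.01603827, -0.00685717]), 'finger_force': 0.0, 'width': 0.09388012858262557}
```

View pics/side0.png

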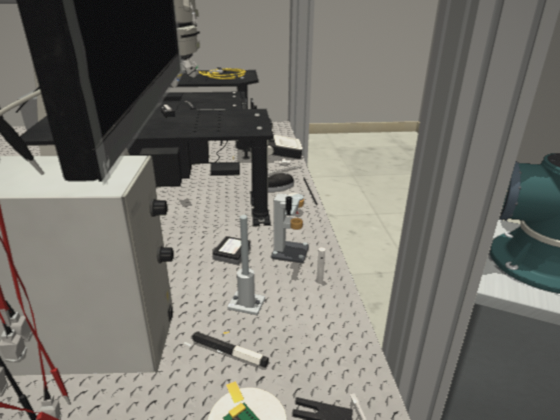

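View pics/top0.png

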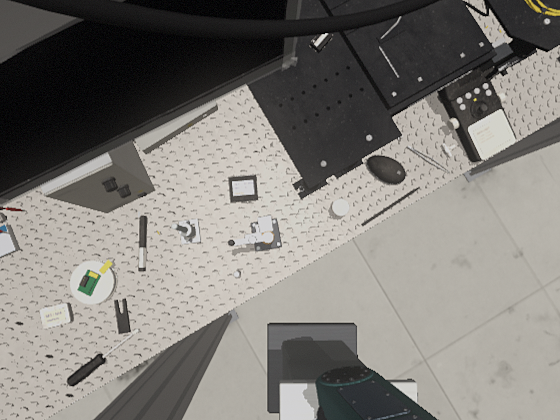

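The side view shows the holder at about (246,300) with the rod top at (244,218), the stand near (290,240), and the post at (321,262). In the top view the rod and holder are near (187,230), the stand is at (258,236) with the gate knob at (231,243), the post is at (237,273) and the jar at (340,208). I'll zoom in and measure next.

```bash
cat > h.py <<'E'
import numpy as np,cv2
from scipy.spatial.transform import Rotation as R
def load(n): return dict(np.load(n))
def cam(s):
    f=210/np.tan(np.radians(float(s["fov_y"]))/2)
    return f,R.from_euler("xyz",s["orientation"]).as_matrix(),s["origin"]
def ray(s,u,v):
    f,M,o=cam(s); d=np.stack([(np.asarray(u,float)-s["cx"])/f,-(np.asarray(v,float)-s["cy"])/f,-np.ones_like(np.asarray(u,float))],-1)
    return d@M.T
def plane(s,u,v,z):
    d=ray(s,u,v); return s["origin"]+d*((z-s["origin"][2])/d[...,2])[...,None]
def cloud(s):
    v,u=np.mgrid[0:420,0:560]; return s["origin"]+ray(s,u,v)*s["depth"][...,None]
def proj(s,p):
    f,M,o=cam(s); c=(np.asarray(p)-o)@M; return np.stack([s["cx"]+f*c[...,0]/-c[...,2],s["cy"]-f*c[...,1]/-c[...,2]],-1)
def tri(s1,p1,s2,p2):
    A=0;b=0
    for s,p in((s1,p1),(s2,p2)):
        d=ray(s,*p);d/=np.linalg.norm(d);P=np.eye(3)-np.outer(d,d);A=A+P;b=b+P@s["origin"]
    return np.linalg.solve(A,b)
E
python3 - <<'E'
from h import *
t=load("top0.npz");s=load("side0.npz")
a=cv2.resize(t["image"][175:285,160:300],None,fx=5.7,fy=5.4,interpolation=cv2.INTER_CUBIC)
a=cv2.resize(t["image"][185:285,160:293],None,fx=6,fy=6,interpolation=cv2.INTER_CUBIC)
cv2.imwrite("pics/tz.png",a[:,:,::-1])
b=cv2.resize(s["image"][185:320,200:350],None,fx=4.4,fy=4.4,interpolation=cv2.INTER_CUBIC)
cv2.imwrite("pics/sz.png",b[:,:,::-1])
C=cloud(t)
for lo,hi in((.165,.19),(.14,.176),(.12,.14),(.06,.085),(.03,.06),(.012,.025)):
    m=((C[...,2]>lo)&(C[...,2]<hi)); m[:,:165]=0;m[:,360:]=0;m[:170]=0;m[295:]=0
    n,l,st,c=cv2.connectedComponentsWithStats(m.astype(np.uint8))
    for i in range(1,n):
        if st[i,4]>4: print(lo,st[i],c[i].round(1),C[l==i].mean(0).round(4))
S=cloud(s)
for lo,hi in((.165,.19),(.14,.174),(.125,.14)):
    m=((S[...,2]>lo)&(S[...,2]<hi)); m[:,:230]=0;m[:,350:]=0;m[:190]=0
    n,l,st,c=cv2.connectedComponentsWithStats(m.astype(np.uint8))
    for i in range(1,n):
        if st[i,4]>4: print("side",lo,st[i],c[i].round(1),S[l==i].mean(0).round(4))
E
```

```text
0.165 [171 223   8   6  37] [174.4 225.4] [0.5009 0.3692 0.1782]
0.165 [228 239   6   7  33] [230.5 241.6] [0.4696 0.2607 0.1699]
0.14 [176 224   5   6  23] [178.1 226.8] [0.4996 0.3659 0.1583]
0.14 [228 239   7   7  39] [230.9 241.9] [0.4691 0.2602 0.1675]
0.12 [233 215  41  31 612] [258.9 231.8] [0.4911 0.2054 0.1328]
0.12 [179 225   4   6  11] [180.9 227.7] [0.4998 0.3664 0.127 ]
0.06 [313 185   4   2   5] [314.6 185.6] [0.5982 0.0809 0.0681]
0.06 [178 223  14  13 110] [185.6 229.4] [0.4999 0.3672 0.0691]
0.06 [234 271   6   6  29] [236.3 273.3] [0.404  0.2547 0.0737]
0.03 [304 182   4   6   8] [305.1 184.8] [0.6053 0.0989 0.0375]
0.03 [310 184   9   5  11] [313.7 186.8] [0.5992 0.08   0.0452]
0.03 [331 198  19  18 259] [339.9 206.4] [0.5544 0.0197 0.0415]
0.03 [186 225   8  12  28] [191.1 231.3] [0.4972 0.3592 0.044 ]
0.012 [343 170   5   4  12] [344.6 171.2] [0.6421 0.0017 0.0136]
0.012 [228 174  30  27 716] [242.5 187.1] [0.6026 0.2446 0.0199]
0.012 [299 179  22  15  93] [307.  187.2] [0.6031 0.0924 0.0165]
0.012 [272 219   4   4  10] [273.4 220.6] [0.524  0.172  0.0139]
0.012 
[... 166 characters left out ...]
[0.5064 0.3574 0.0189]
0.012 [190 232   5   5   6] [192.3 234.3] [0.4917 0.3606 0.0185]
0.012 [189 238   3   4   5] [189.8 239.2] [0.4807 0.3673 0.0127]
0.012 [276 241   4   5  12] [278.  243.2] [0.4709 0.1614 0.0143]
0.012 [255 246   5   3   9] [257.4 246.9] [0.4625 0.2095 0.014 ]
side 0.165 [285 196   7   7  37] [288.  198.5] [0.4674 0.2647 0.1693]
side 0.165 [240 215   7  12  77] [243.  220.4] [0.4982 0.3741 0.1746]
side 0.14 [285 196   7  18 113] [288.  204.1] [0.4668 0.2656 0.1587]
side 0.14 [240 221   8  19 134] [243.3 230.5] [0.4979 0.3747 0.1563]
side 0.125 [273 194  31  22 286] [289.5 201.1] [0.4879 0.208  0.1331]
side 0.125 [240 239   8   9  57] [243.8 242.9] [0.4978 0.3747 0.1327]
```

View pics/tz.png

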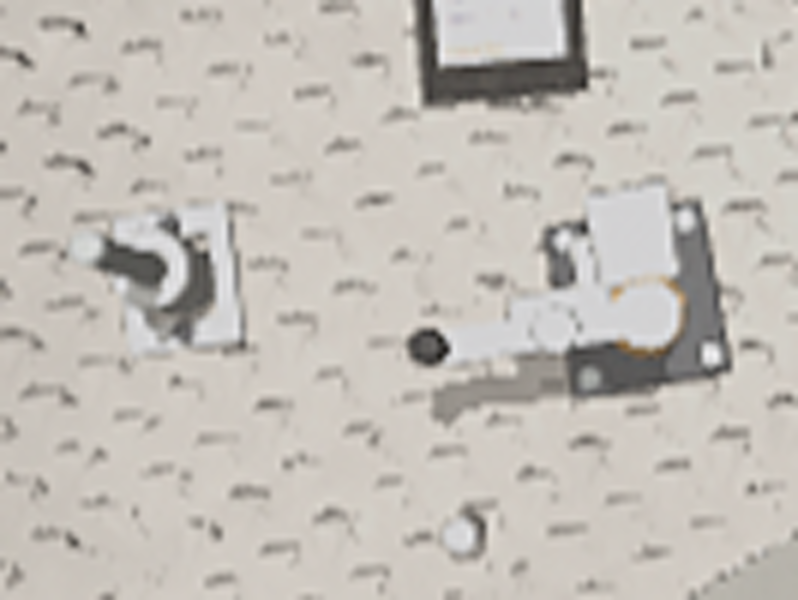

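View pics/sz.png

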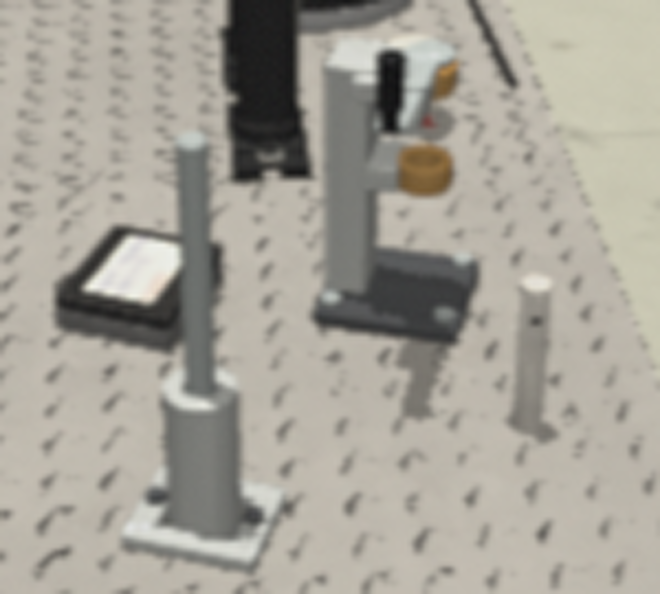

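The zoomed top crop shows the knob at (429,347), pivot screw at (553,327), brass ring centred near (648,315), and plate corners at (572,395), (730,368), (698,200) and (548,228). The stand's yaw comes out around 0.17. The side crop shows the rod top at (192,140), the post at (530,285), and the brass lower bushing at (425,170).

```bash
python3 - <<'E'
from h import *
t=load("top0.npz");s=load("side0.npz")
z=lambda x,y:((x+.5)/6-.5+160,(y+.5)/6-.5+185)
zs=lambda x,y:((x+.5)/4.4-.5+200,(y+.5)/4.4-.5+185)
c=[plane(t,*z(*p),.01) for p in((572,395),(730,368),(698,200),(548,228))]
loc=np.array([[-.024,.032],[-.024,-.032],[.046,-.032],[.046,.032]]);w=np.array(c)[:,:2]
lc=loc-loc.mean(0);wc=w-w.mean(0)
H=lc.T@wc; th=np.arctan2(H[0,1]-H[1,0],H[0,0]+H[1,1]); Rm=np.array([[np.cos(th),-np.sin(th)],[np.sin(th),np.cos(th)]])
o=w.mean(0)-Rm@loc.mean(0); print("stand",o,th); print((lc@Rm.T-wc).round(4).tolist())
print("brass top",plane(t,*z(648,315),.131),"pivot",plane(t,*z(553,327),.137),"knob",plane(t,*z(429,347),.171))
print("column top corners",[plane(t,*z(*p),.131) for p in((588,195),(665,185))])
print("exp pivot",o+Rm@[0,.032],"knob0",o+Rm@[0,.074],"open",o+Rm@[.041,.039])
hsv=cv2.cvtColor(s["image"],cv2.COLOR_RGB2HSV);m=cv2.inRange(hsv,(8,110,60),(28,255,255));m[:, :280]=0;m[:190]=0
m[240:]=0;m[:,315:]=0
n,l,st,cc=cv2.connectedComponentsWithStats(m);print([(st[i],cc[i]) for i in range(1,n) if st[i,4]>5])
print("lower bushing mid (side, z .074 centre)",plane(s,*zs(425,170),.075),"post",plane(t,*z(462,535),.075))
print("rod top side",plane(s,*zs(192,137),.18),"top",plane(t,*z(88,247),.18),"tri",tri(s,zs(192,137),t,z(88,247)))
print("knob side", plane(s,*zs(391,55),.171))
E
```

```text
stand [0.48150723 0.18813273] 0.16954907291865118
[[-0.0019, 0.0002], [-0.0015, -0.0011], [0.0016, -0.0016], [0.0018, 0.0025]]
brass top [0.48009755 0.1874517  0.131     ] pivot [0.47578767 0.21989957 0.137     ] knob [0.46796985 0.25954186 0.171     ]
column top corners [array([0.52148123, 0.20807579, 0.131     ]), array([0.5249385 , 0.18151002, 0.131     ])]
exp pivot [0.47610762 0.21967388] knob0 [0.46902062 0.26107164] open [0.51533855 0.23349176]
[(array([299, 200,   5,   7,  21], dtype=int32), array([300.76190476, 202.9047619 ])), (array([291, 218,  11,  11, 103], dtype=int32), array([296.00970874, 223.29126214]))]
lower bushing mid (side, z .074 centre) [0.47979598 0.18886407 0.075     ] post [0.40307729 0.25411068 0.075     ]
rod top side [0.50019112 0.36911582 0.18      ] top [0.50012154 0.36918036 0.18      ] tri [0.50013488 0.36917934 0.18004318]
knob side [0.46747666 0.26234722 0.171     ]
```

```bash
python3 - <<'E'
from h import *
t=load("top0.npz");s=load("side0.npz")
P=np.vstack([cloud(t)[t["depth"]>0],cloud(s)[s["depth"]>0]])
az=np.degrees(np.arctan2(P[:,1],P[:,0]));r=np.hypot(P[:,0],P[:,1])
for lo in range(-90,90,6):
    out=[]
    for z0,z1 in((.02,.2),(.2,.35),(.35,.6),(.6,1.2)):
        m=(az>=lo)&(az<lo+6)&(P[:,2]>z0)&(P[:,2]<z1)&(r>.2)&(r<1.1); out.append(np.round(np.sort(r[m])[min(3,m.sum()-1)],2) if m.sum()>4 else None)
    print(lo,out)
E
```

```text
-90 [None, None, None, None]
-84 [None, None, None, None]
-78 [None, None, None, None]
-72 [None, None, None, None]
-66 [None, None, None, None]
-60 [None, None, None, None]
-54 [None, None, None, None]
-48 [np.float64(1.07), np.float64(1.06), np.float64(1.07), None]
-42 [np.float64(1.06), np.float64(1.06), np.float64(1.06), None]
-36 [np.float64(1.08), None, None, None]
-30 [np.float64(0.74), np.float64(0.94), None, None]
-24 [np.float64(0.74), np.float64(0.91), None, None]
-18 [np.float64(0.64), np.float64(0.8), None, None]
-12 [np.float64(0.62), np.float64(0.22), np.float64(0.22), None]
-6 [np.float64(0.22), np.float64(0.22), np.float64(0.22), None]
0 [np.float64(0.22), np.float64(0.21), np.float64(0.21), None]
6 [np.float64(0.22), np.float64(0.21), np.float64(0.21), None]
12 [np.float64(0.22), np.float64(0.21), np.float64(0.21), np.float64(0.55)]
18 [np.float64(0.22), np.float64(0.2), np.float64(0.21), np.float64(0.54)]
24 [np.float64(0.2), np.float64(0.2), np.float64(0.74), np.float64(0.55)]
30 [np.float64(0.47), np.float64(0.74), np.float64(0.74), np.float64(0.74)]
36 [np.float64(0.61), np.float64(0.73), np.float64(0.75), np.float64(0.75)]
42 [np.float64(0.76), np.float64(0.76), np.float64(0.77), None]
48 [np.float64(0.67), np.float64(0.79), np.float64(0.79), None]
54 [np.float64(0.38), np.float64(0.38), np.float64(0.4), None]
60 [np.float64(0.45), np.float64(0.45), np.float64(0.45), None]
66 [np.float64(0.42), np.float64(0.42), np.float64(0.42), None]
72 [np.float64(0.62), None, None, None]
78 [None, None, None, None]
84 [None, None, None, None]
```

Request:
move_arm(
  deltas=[0, 0, -0.7, 23, -29, -1.5, 0.45, 0, 0, -0.7, 23, -29, -1.5, 0.45, 0, 0, -0.7, 23, -29, -1.5, 0.45, 0, 0, -0.7, 23, -29, -1.5, 0.45, 0, 0, -0.7, 23, -29, -1.5, 0.45, 0, 0, -0.7, 23, -29, -1.5, 0.45, 0, 0, -0.7, 23, -29, -1.5, 0.45, 0, 0, -0.7, 23, -29, -1.5, 0.45],
)

```text
time: 0.9
tool_pos: [0.2931, -0.1837, 0.2206]
ee_rot: [3.141, -0.001, 0.982]
wrist_force: [-0.1, 0.1, -0.5]
width: 0.0335
finger_force: 0.0
```

```bash
cat > d.py <<'E'
import sys
from h import *
from bench import robot
def delta(x,y,z,yaw,roll=np.pi,pitch=0.):
    o=robot.get_obs();A=R.from_euler("xyz",o["ee_rot"]);B=R.from_euler("xyz",[roll,pitch,yaw])
    print("t",round(o["time"],2),"pos",o["tool_pos"].round(4),"rot",o["ee_rot"].round(3),"q",o["joint_positions"].round(2),"w",round(o["width"],4),"F",o["wrist_force"].round(1))
    print("turn",(A.inv()*B).as_rotvec().round(3),"cm",(A.inv().apply(np.array([x,y,z])-o["tool_pos"])*100).round(2))
if __name__=="__main__": delta(*map(float,sys.argv[1:]))
E
python3 d.py .468 .2605 .215 1.741
```

```text
t 0.9 pos [ 0.2931 -0.1837  0.2206] rot [ 3.141e+00 -1.000e-03  9.820e-01] q [-0.73 -0.39  1.75  0.    1.77 -0.14] w 0.0335 F [-0.1  0.1 -0.5]
turn [ 0.001 -0.001 -0.759] cm [ 46.65 -10.14   0.6 ]
```

Request:
move_arm(
  deltas=[0, 0, -0.76, 46.6, -10.1, 0, 0.45, 0, 0, -0.76, 46.6, -10.1, 0, 0.45, 0, 0, -0.76, 46.6, -10.1, 0, 0.45, 0, 0, -0.76, 46.6, -10.1, 0, 0.45, 0, 0, -0.76, 46.6, -10.1, 0, 0.45, 0, 0, -0.76, 46.6, -10.1, 0, 0.45, 0, 0, -0.76, 46.6, -10.1, 0, 0.45, 0, 0, -0.76, 46.6, -10.1, 0, 0.45],
)

```text
time: 1.7
tool_pos: [0.4407, 0.1868, 0.22]
ee_rot: [-3.141, 0.001, 1.739]
wrist_force: [0.4, -0.9, 0.0]
width: 0.0253
finger_force: 0.0
```

```bash
python3 d.py .468 .2605 .215 1.741
```

```text
t 1.7 pos [0.4407 0.1868 0.22  ] rot [-3.141e+00  1.000e-03  1.739e+00] q [ 0.28 -0.07  1.5  -0.    1.71  0.11] w 0.0253 F [ 0.4 -0.9  0. ]
turn [-0.     0.001 -0.002] cm [6.81 3.92 0.5 ]
```

Request:
move_arm(
  deltas=[0, 0, 0, 6.8, 3.9, 0.5, 0.45, 0, 0, 0, 6.8, 3.9, 0.5, 0.45, 0, 0, 0, 6.8, 3.9, 0.5, 0.45, 0, 0, 0, 6.8, 3.9, 0.5, 0.45],
)

```text
time: 2.1
tool_pos: [0.4674, 0.2581, 0.2145]
ee_rot: [-3.139, 0.001, 1.739]
wrist_force: [0.5, -0.3, -0.7]
width: 0.0258
finger_force: 0.0
```

```bash
cat > look.py <<'E'
import sys
from h import *
from bench import robot
tag,n,x0,y0,x1,y1,k=sys.argv[1:];x0,y0,x1,y1,k=map(int,(x0,y0,x1,y1,k))
s=robot.snapshot(n);np.savez(f"{tag}.npz",**s)
cv2.imwrite(f"pics/{tag}.png",cv2.resize(s["image"][y0:y1,x0:x1],None,fx=k,fy=k,interpolation=cv2.INTER_CUBIC)[:,:,::-1])
E
python3 d.py .468 .2605 .152 1.741; python3 look.py a1 side 220 120 370 240 5
```

```text
t 2.1 pos [0.4674 0.2581 0.2145] rot [-3.139e+00  1.000e-03  1.739e+00] q [ 0.4   0.05  1.39 -0.    1.7   0.23] w 0.0258 F [ 0.5 -0.3 -0.7]
turn [-0.002  0.001 -0.002] cm [0.24 0.11 6.25]
```

View pics/a1.png

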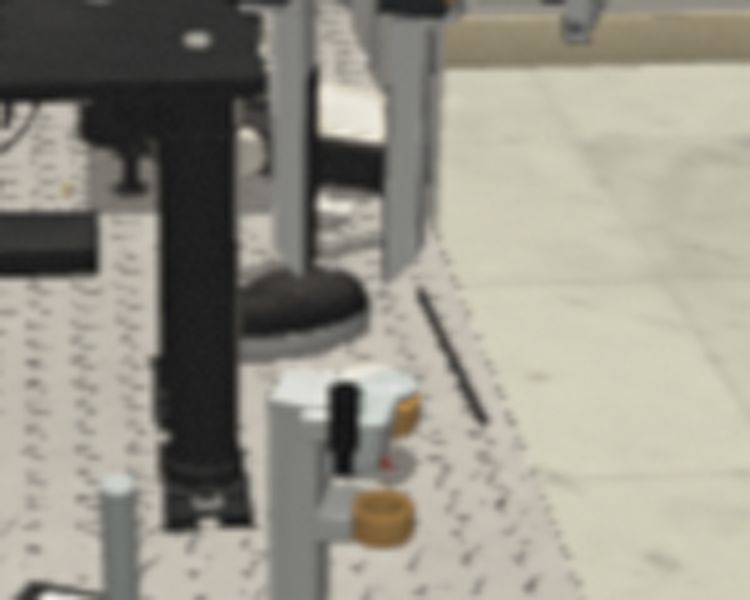

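The fingertips at about (290,270) and (400,275) sit evenly on either side of the knob at (345,385). I'll descend over it and narrow the fingers.

Request:
move_arm(
  deltas=[0, 0, 0, 0.2, 0.1, 3, 0.45, 0, 0, 0, 0.2, 0.1, 6.1, 0.45, 0, 0, 0, 0.2, 0.1, 6.1, 0.45, 0, 0, 0, 0.2, 0.1, 6.1, 0.64, 0, 0, 0, 0.2, 0.1, 6.1, 0.64, 0, 0, 0, 0.2, 0.1, 6.1, 0.64],
)

```text
time: 2.75
tool_pos: [0.4693, 0.2602, 0.1567]
ee_rot: [3.138, -0.0, 1.737]
wrist_force: [-0.9, 0.3, 1.1]
width: 0.0168
finger_force: 0.3
```

```bash
python3 - <<'E'
from d import *
pv=np.array([.4758,.2195]);
for a in (.2,.4,.6,.8,1.0,1.2,1.4,1.45):
    th=.17-a; p=pv+.042*np.array([-np.sin(th),np.cos(th)]); print(a,p.round(4),round(th+np.pi/2,3)); delta(*p,.153,th+np.pi/2)
E
```

```text
0.2 [0.4771 0.2615] 1.541
t 2.75 pos [0.4693 0.2602 0.1567] rot [ 3.138 -0.     1.737] q [ 0.4   0.07  1.49 -0.    1.58  0.23] w 0.0168 F [-0.9  0.3  1.1]
turn [ 0.003 -0.001  0.196] cm [0.   0.78 0.37]
0.4 [0.4854 0.2604] 1.341
t 2.75 pos [0.4693 0.2602 0.1567] rot [ 3.138 -0.     1.737] q [ 0.4   0.07  1.49 -0.    1.58  0.23] w 0.0168 F [-0.9  0.3  1.1]
turn [ 0.003 -0.001  0.396] cm [-0.24  1.58  0.38]
0.6 [0.4933 0.2577] 1.141
t 2.75 pos [0.4693 0.2602 0.1567] rot [ 3.138 -0.     1.737] q [ 0.4   0.07  1.49 -0.    1.58  0.23] w 0.0168 F [-0.9  0.3  1.1]
turn [ 0.003 -0.001  0.596] cm [-0.64  2.32  0.38]
0.8 [0.5005 0.2534] 0.941
t 2.75 pos [0.4693 0.2602 0.1567] rot [ 3.138 -0.     1.737] q [ 0.4   0.07  1.49 -0.    1.58  0.23] w 0.0168 F [-0.9  0.3  1.1]
turn [ 0.003 -0.002  0.796] cm [-1.18  2.96  0.38]
1.0 [0.5068 0.2478] 0.741
t 2.75 pos [0.4693 0.2602 0.1567] rot [ 3.138 -0.     1.737] q [ 0.4   0.07  1.49 -0.    1.58  0.23] w 0.0168 F [-0.9  0.3  1.1]
turn [ 0.003 -0.002  0.996] cm [-1.83  3.49  0.38]
1.2 [0.5118 0.2411] 0.541
t 2.75 pos [0.4693 0.2602 0.1567] rot [ 3.138 -0.     1.737] q [ 0.4   0.07  1.49 -0.    1.58  0.23] w 0.0168 F [-0.9  0.3  1.1]
turn [ 0.003 -0.002  1.196] cm [-2.58  3.87  0.38]
1.4 [0.5154 0.2335] 0.341
t 2.75 pos [0.4693 0.2602 0.1567] rot [ 3.138 -0.     1.737] q [ 0.4   0.07  1.49 -0.    1.58  0.23] w 0.0168 F [-0.9  0.3  1.1]
turn [ 0.002 -0.003  1.396] cm [-3.39  4.1   0.38]
1.45 [0.516  0.2315] 0.291
t 2.75 pos [0.4693 0.2602 0.1567] rot [ 3.138 -0.     1.737] q [ 0.4   0.07  1.49 -0.    1.58  0.23] w 0.0168 F [-0.9  0.3  1.1]
turn [ 0.002 -0.003  1.446] cm [-3.6   4.13  0.38]
```

Request:
move_arm(
  deltas=[0, 0, 0.13, 0, 0.5, 0.2, 0.64, 0, 0, 0.26, -0.08, 1.0, 0.3, 0.64, 0, 0, 0.39, -0.23, 1.55, 0.3, 0.64, 0, 0, 0.52, -0.46, 2.05, 0.3, 0.64, 0, 0, 0.65, -0.76, 2.5, 0.3, 0.64, 0, 0, 0.78, -1.12, 2.9, 0.3, 0.64, 0, 0, 0.91, -1.53, 3.27, 0.3, 0.64, 0, 0, 1.04, -1.97, 3.58, 0.3, 0.64],
)

```text
time: 3.55
tool_pos: [0.5075, 0.247, 0.1529]
ee_rot: [3.142, -0.002, 0.693]
wrist_force: [-0.9, -0.0, 0.4]
width: 0.017
finger_force: 0.5
```

```bash
python3 - <<'E'
from d import *
pv=np.array([.4758,.2195]);
for a in (1.2,1.4,1.45,1.5):
    th=.17-a; p=pv+.042*np.array([-np.sin(th),np.cos(th)]); print(a,p.round(4)); delta(*p,.153,th+np.pi/2)
E
```

```text
1.2 [0.5118 0.2411]
t 3.55 pos [0.5075 0.247  0.1529] rot [ 3.142e+00 -2.000e-03  6.930e-01] q [0.35 0.13 1.42 0.   1.58 1.23] w 0.017 F [-0.9 -0.   0.4]
turn [-0.    -0.002  0.152] cm [-0.04  0.73 -0.01]
1.4 [0.5154 0.2335]
t 3.55 pos [0.5075 0.247  0.1529] rot [ 3.142e+00 -2.000e-03  6.930e-01] q [0.35 0.13 1.42 0.   1.58 1.23] w 0.017 F [-0.9 -0.   0.4]
turn [-0.    -0.002  0.352] cm [-0.25  1.54 -0.01]
1.45 [0.516  0.2315]
t 3.55 pos [0.5075 0.247  0.1529] rot [ 3.142e+00 -2.000e-03  6.930e-01] q [0.35 0.13 1.42 0.   1.58 1.23] w 0.017 F [-0.9 -0.   0.4]
turn [-0.    -0.002  0.402] cm [-0.33  1.74 -0.02]
1.5 [0.5166 0.2295]
t 3.55 pos [0.5075 0.247  0.1529] rot [ 3.142e+00 -2.000e-03  6.930e-01] q [0.35 0.13 1.42 0.   1.58 1.23] w 0.017 F [-0.9 -0.   0.4]
turn [-0.    -0.002  0.452] cm [-0.42  1.93 -0.02]
```

Request:
move_arm(
  deltas=[0, 0, 0.15, -0.04, 0.73, 0, 0.64, 0, 0, 0.25, -0.12, 1.1, 0, 0.64, 0, 0, 0.35, -0.25, 1.5, 0, 0.64, 0, 0, 0.37, -0.3, 1.65, 0, 0.64, 0, 0, 0.37, -0.3, 1.75, 0, 0.64, 0, 0, 0.37, -0.3, 1.75, 0, 0.64],
)

```text
time: 4.15
tool_pos: [0.5159, 0.2327, 0.1527]
ee_rot: [-3.139, -0.001, 0.33]
wrist_force: [-2.7, 4.0, 3.8]
width: 0.0169
finger_force: 2.3
```

```bash
python3 d.py .516 .2315 .153 .291
```

```text
t 4.15 pos [0.5159 0.2327 0.1527] rot [-3.139e+00 -1.000e-03  3.300e-01] q [0.32 0.14 1.42 0.   1.58 1.56] w 0.0169 F [-2.7  4.   3.8]
turn [-0.002 -0.001  0.039] cm [-0.03  0.12 -0.03]
```

Request:
move_arm(
  deltas=[0, 0, 0, 0, 0.1, 0, 0.64, 0, 0, 0, 0, 0.2, 0, 0.64, 0, 0, 0, 0, 0.2, 0, 0.64],
)

```text
time: 4.45
tool_pos: [0.516, 0.2325, 0.1527]
ee_rot: [-3.136, -0.002, 0.331]
wrist_force: [-3.9, 8.2, 3.6]
width: 0.0168
finger_force: 4.3
```

The gate is at its stop: the force rises with no further motion. I'll relax, rise, and go to the rod.

Request:
move_arm(
  deltas=[0, 0, 0, 0, -0.2, 0, 0.64, 0, 0, 0, 0, -0.4, 0, 0.45, 0, 0, 0, 0, -0.3, -2, 0.45, 0, 0, 0, 0, -0.3, -7, 0.45, 0, 0, 0, 0, -0.3, -7, 0.0, 0, 0, 0, 0, -0.3, -7, 0.0],
)

```text
time: 5.05
tool_pos: [0.5171, 0.2319, 0.2233]
ee_rot: [3.14, -0.004, 0.327]
wrist_force: [-0.6, 0.6, -1.2]
width: 0.0388
finger_force: 0.0
```

```bash
python3 d.py .5001 .3692 .22 .33
```

```text
t 5.05 pos [0.5171 0.2319 0.2233] rot [ 3.14  -0.004  0.327] q [ 0.32  0.12  1.3  -0.    1.72  1.57] w 0.0388 F [-0.6  0.6 -1.2]
turn [ 0.002 -0.004 -0.003] cm [  2.81 -13.55   0.31]
```

Request:
move_arm(
  deltas=[0, 0, 0, 2.8, -13.55, 0, 0.3, 0, 0, 0, 2.8, -13.55, 0, 0.3, 0, 0, 0, 2.8, -13.55, 0, 0.3, 0, 0, 0, 2.8, -13.55, 0, 0.3, 0, 0, 0, 2.8, -13.55, 0, 0.3, 0, 0, 0, 2.8, -13.55, 0, 0.3, 0, 0, 0, 2.8, -13.55, 0, 0.3],
)

```text
time: 5.75
tool_pos: [0.499, 0.3682, 0.2211]
ee_rot: [3.141, 0.001, 0.326]
wrist_force: [0.9, -0.3, -0.7]
width: 0.033
finger_force: 0.0
```

```bash
python3 d.py .5001 .3692 .141 .33; python3 look.py a2 side 190 110 340 230 5; python3 - <<'E'
from h import *
from bench import robot
t=robot.snapshot("top");np.savez("t1.npz",**t)
s=load("a2.npz");S=cloud(s)
m=(abs(S[...,2]-.21)<.0)
E
```

```text
t 5.75 pos [0.499  0.3682 0.2211] rot [3.141e+00 1.000e-03 3.260e-01] q [ 0.54  0.24  1.16 -0.    1.74  1.79] w 0.033 F [ 0.9 -0.3 -0.7]
turn [ 0.001  0.001 -0.004] cm [ 0.14 -0.07  8.01]
```

View pics/a2.png

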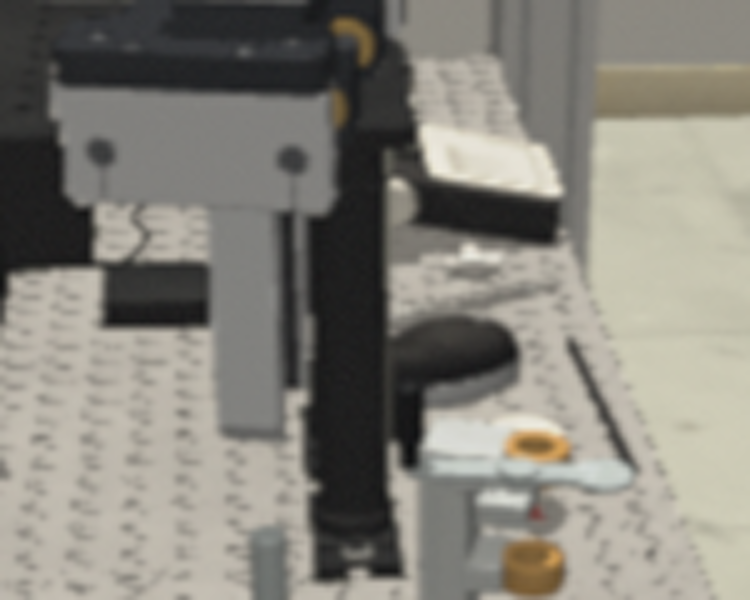

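The gate now lies open at (410..630,470), leaving the upper bore clear at (540,443). The fingers (250 near, 292 far) straddle the rod top at (267,535). I'll descend and grip.

Request:
move_arm(
  deltas=[0, 0, 0, 0.1, -0.1, 3, 0.3, 0, 0, 0, 0.1, -0.1, 6, 0.3, 0, 0, 0, 0.1, -0.1, 8, 0.3, 0, 0, 0, 0.1, -0.1, 8, 0.3, 0, 0, 0, 0.1, -0.1, 8, 1, 0, 0, 0, 0.1, -0.1, 8, 1, 0, 0, 0, 0.1, -0.1, 8, 1, 0, 0, 0, 0.1, -0.1, 8, 1],
)

```text
time: 6.65
tool_pos: [0.5002, 0.3712, 0.1436]
ee_rot: [-3.141, -0.004, 0.328]
wrist_force: [-0.2, 0.6, 2.6]
width: 0.0113
finger_force: 30.0
```

Request:
move_arm(
  deltas=[0, 0, 0, 0, 0, 0, 1, 0, 0, 0, 0, 0, 0, 1],
)

```text
time: 6.85
tool_pos: [0.5002, 0.3713, 0.1436]
ee_rot: [-3.141, -0.004, 0.328]
wrist_force: [0.5, -0.9, 5.6]
width: 0.0116
finger_force: 30.0
```

Request:
move_arm(
  deltas=[0, 0, 0, 0, 0, -1.5, 1, 0, 0, 0, 0, 0, -4, 1, 0, 0, 0, 0, 0, -7, 1, 0, 0, 0, 0, 0, -10, 1, 0, 0, 0, 0, 0, -13, 1, 0, 0, 0, 0, 0, -15, 1, 0, 0, 0, 0, 0, -15, 1],
)

```text
time: 7.55
tool_pos: [0.4998, 0.3717, 0.2959]
ee_rot: [-3.14, -0.007, 0.328]
wrist_force: [-0.5, -0.4, -0.2]
width: 0.0111
finger_force: 30.0
```

```bash
python3 d.py .4805 .189 .294 .33; python3 - <<'E'
from h import *
for nm in("t1.npz",):
    t=load(nm);hsv=cv2.cvtColor(t["image"],cv2.COLOR_RGB2HSV);m=cv2.inRange(hsv,(8,90,60),(28,255,255))
    m[:,:255]=0;m[:,282:]=0;m[:225]=0;m[255:]=0
    print(m.sum()//255, cv2.boundingRect(m)); p=cv2.findNonZero(m)[:,0]; c,r=cv2.minEnclosingCircle(p); print(c,r,plane(t,*c,.131))
E
```

```text
t 7.55 pos [0.4998 0.3717 0.2959] rot [-3.14  -0.007  0.328] q [0.55 0.25 1.01 0.   1.88 1.79] w 0.0111 F [-0.5 -0.4 -0.2]
turn [-0.002 -0.007 -0.002] cm [-7.72 16.67  0.11]
100 (262, 232, 12, 12)
(267.2934875488281, 236.82608032226562) 6.741204738616943 [0.48062802 0.18804803 0.131     ]
```

Request:
move_arm(
  deltas=[0, -0.007, 0, -2.7, 5.5, 0, 1, 0, -0.007, 0, -5.2, 11, 0, 1, 0, -0.007, 0, -7, 15, 0, 1, 0, -0.007, 0, -7.7, 16.5, 0, 1, 0, -0.007, 0, -7.7, 16.5, 0, 1, 0, -0.007, 0, -7.7, 16.5, 0, 1, 0, -0.007, 0, -7.7, 16.5, 0, 1],
)

```text
time: 8.25
tool_pos: [0.4791, 0.1908, 0.2904]
ee_rot: [-3.141, 0.009, 0.329]
wrist_force: [-0.0, 1.2, -0.8]
width: 0.0113
finger_force: 30.0
```

```bash
python3 d.py .4806 .190 .294 .33; python3 look.py b1 side 230 110 350 230 5;python3 look.py b2 top 210 180 330 280 6; python3 - <<'E'
import cv2,numpy as np
a=cv2.imread("pics/b1.png")[:,100:500];b=cv2.imread("pics/b2.png")[:,200:600]
cv2.imwrite("pics/b.png",np.hstack([a,b]))
E
```

```text
t 8.25 pos [0.4791 0.1908 0.2904] rot [-3.141  0.009  0.329] q [0.27 0.02 1.28 0.   1.86 1.51] w 0.0113 F [-0.   1.2 -0.8]
turn [-0.001  0.009 -0.001] cm [ 0.11  0.12 -0.36]
```

View pics/b.png

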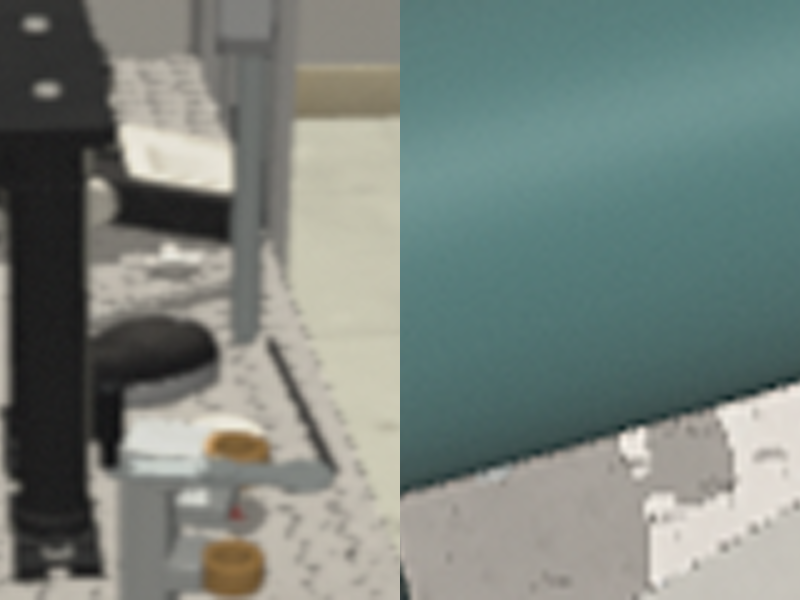

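The rod tip is at (245,338), the upper bore at (238,443) and the lower bushing near (234,567), so the rod is slightly right of the bore axis. The arm hides the top view, so I'll quantify this from the side view.

```bash
cat > m.py <<'E'
import sys
from h import *
def meas(s):
    C=cloud(s);d=s["depth"];near=(abs(C[...,0]-.481)<.03)&(abs(C[...,1]-.19)<.025)&(d>0)
    m=near&(C[...,2]>.145)&(C[...,2]<.29);m=cv2.morphologyEx(m.astype(np.uint8),cv2.MORPH_OPEN,np.ones((3,3)))>0
    v,u=np.nonzero(m);rows=[(r,u[v==r].mean(),(v==r).sum(),np.median(d[r,u[v==r]])) for r in np.unique(v) if 3<=(v==r).sum()<=9]
    rows=np.array(rows)
    if len(rows): 
        print("rod rows",rows[0],rows[-1],len(rows));k=np.polyfit(rows[:,0],rows[:,1],1);print("fit u=",k)
        c=C[m];print("rod surface mean",c.mean(0),"line", [np.polyfit(c[:,2],c[:,i],1).round(4) for i in(0,1)])
    hsv=cv2.cvtColor(s["image"],cv2.COLOR_RGB2HSV);b=(cv2.inRange(hsv,(8,110,60),(28,255,255))>0)&near
    for nm,lo,hi in(("up",.11,.14),("low",.055,.09)):
        q=b&(C[...,2]>lo)&(C[...,2]<hi);v,u=np.nonzero(q)
        print(nm,q.sum(),"u",u.min(),u.max(),"v",v.min(),v.max(),"surf",C[q].mean(0))
        P=C[q];w=P[P[:,2]<hi-.012 if nm=="up" else P[:,2]<.079]
        if len(w)>8:
            A=np.c_[2*w[:,:2],np.ones(len(w))];print("  minmax y",w[:,1].max(),"uext centre",(u.min()+u.max())/2)
            # fixed radius 14 mm circle fit
            from scipy.optimize import least_squares
            f=least_squares(lambda p:np.hypot(w[:,0]-p[0],w[:,1]-p[1])-.014,[.48,.188],loss="soft_l1",f_scale=.001);print("  circle",f.x.round(4),np.abs(f.fun).mean())
    if len(rows):
        from scipy.optimize import least_squares
        c=C[m]
        f=least_squares(lambda p:np.hypot(c[:,0]-p[0]-p[2]*(c[:,2]-.2),c[:,1]-p[1]-p[3]*(c[:,2]-.2))-.006,[.48,.188,0,0],loss="soft_l1",f_scale=.001);print("rod axis at z.2, slopes",f.x.round(4),"at .06..",f.x[:2]-.06*f.x[2:])
if __name__=="__main__": meas(load(sys.argv[1]))
E
python3 m.py b1.npz
```

```text
rod rows [122.         299.5          6.           0.75679266] [178.       298.5        4.         0.810516] 57
fit u= [-2.03201970e-02  3.01907679e+02]
rod surface mean [0.47672075 0.19499859 0.23573448] line [array([0.0104, 0.4743]), array([0.0028, 0.1943])]
up 46 u 292 302 v 197 201 surf [0.48011355 0.18695433 0.12945082]
  minmax y 0.18506194318913827 uext centre 297.0
  circle [0.481  0.1952] 0.0007745517215887735
low 101 u 291 301 v 218 228 surf [0.47844705 0.19342989 0.07793451]
  minmax y 0.2053169769973383 uext centre 296.0
  circle [0.4815 0.1895] 0.0023094887400230595
rod axis at z.2, slopes [0.478  0.1905 0.0111 0.0054] at .06.. [0.47731312 0.1901964 ]
```

```bash
python3 - <<'E'
from h import *
s=load("b1.npz")
for p in((.4806,.188),(.4791,.1908),(.4775,.1903)):
    print(p,[proj(s,[*p,z]).round(2) for z in(.074,.131,.16,.2,.28)])
hsv=cv2.cvtColor(s["image"],cv2.COLOR_RGB2HSV);b=(cv2.inRange(hsv,(8,100,50),(30,255,255))>0)
for r in list(range(196,204))+list(range(217,230)):
    u=np.nonzero(b[r,285:310])[0]+285;print(r,(u.min(),u.max(),u.mean()) if len(u) else None,end="; ")
print();f=lambda r:-.02032*r+301.908;print([f(r) for r in(122,150,178)])
E
```

```text
(0.4806, 0.188) [array([295.98, 223.39]), array([296.76, 198.42]), array([297.18, 185.09]), array([297.77, 165.95]), array([299.05, 124.83])]
(0.4791, 0.1908) [array([296.15, 224.19]), array([296.93, 199.16]), array([297.35, 185.79]), array([297.95, 166.61]), array([299.25, 125.37])]
(0.4775, 0.1903) [array([296.97, 224.25]), array([297.79, 199.21]), array([298.22, 185.84]), array([298.84, 166.65]), array([300.18, 125.41])]
196 None; 197 (np.int64(293), np.int64(299), np.float64(296.0)); 198 (np.int64(292), np.int64(302), np.float64(297.0)); 199 (np.int64(292), np.int64(302), np.float64(297.0)); 200 (np.int64(292), np.int64(302), np.float64(297.0)); 201 (np.int64(296), np.int64(302), np.float64(299.0)); 202 None; 203 None; 217 None; 218 (np.int64(295), np.int64(298), np.float64(296.5)); 219 (np.int64(292), np.int64(300), np.float64(296.0)); 220 (np.int64(291), np.int64(301), np.float64(296.0)); 221 (np.int64(291), np.int64(301), np.float64(296.0)); 222 (np.int64(291), np.int64(301), np.float64(296.0)); 223 (np.int64(291), np.int64(301), np.float64(296.0)); 224 (np.int64(291), np.int64(301), np.float64(296.0)); 225 (np.int64(291), np.int64(301), np.float64(296.0)); 226 (np.int64(291), np.int64(301), np.float64(296.0)); 227 (np.int64(291), np.int64(300), np.float64(295.5)); 228 (np.int64(293), np.int64(299), np.float64(296.0)); 229 None; 
[299.42896, 298.86, 298.29104]
```

Request:
move_arm(
  deltas=[0, 0.009, 0, 0.02, 0.11, 0, 1, 0, 0.009, 0, 0.02, 0.11, 0, 1, 0, 0.009, 0, 0.02, 0.11, 0, 1, 0, 0.009, 0, 0.02, 0.11, 0, 1],
)

```text
time: 8.75
tool_pos: [0.48, 0.1892, 0.2915]
ee_rot: [3.142, -0.002, 0.328]
wrist_force: [0.5, 0.7, -1.2]
width: 0.0115
finger_force: 30.0
```

```bash
python3 d.py .4806 .190 .294 .33; python3 look.py b3 side 230 110 350 230 5; python3 m.py b3.npz
```

```text
t 8.75 pos [0.48   0.1892 0.2915] rot [ 3.142e+00 -2.000e-03  3.280e-01] q [0.27 0.01 1.28 0.   1.85 1.51] w 0.0115 F [ 0.5  0.7 -1.2]
turn [ 0.    -0.002 -0.002] cm [ 0.09 -0.06 -0.25]
rod rows [121.         299.5          6.           0.76000595] [177.         297.5          4.           0.81149417] 57
fit u= [-3.29919627e-02  3.03380715e+02]
rod surface mean [0.47819347 0.19334617 0.2367016 ] line [array([-0.0023,  0.4787]), array([0.0006, 0.1932])]
up 46 u 292 302 v 197 201 surf [0.4800332  0.18716621 0.12956634]
  minmax y 0.18778957348280056 uext centre 297.0
  circle [0.4766 0.1941] 0.0009932284236201215
low 102 u 291 301 v 218 228 surf [0.4783712  0.19345337 0.07785585]
  minmax y 0.20488004061041698 uext centre 296.0
  circle [0.4851 0.1925] 0.0025082813312221064
rod axis at z.2, slopes [ 4.801e-01  1.891e-01 -5.800e-03 -4.000e-04] at .06.. [0.48043638 0.1891297 ]
```

Request:
move_arm(
  deltas=[0, 0, 0, 0, 0, 1.5, 1, 0, 0, 0, 0, 0, 3, 1, 0, 0, 0, 0, 0, 4, 1, 0, 0, 0, 0, 0, 4.3, 1, 0, 0, 0, 0, 0, 4.6, 1, 0, 0, 0, 0, 0, 4.9, 1, 0, 0, 0, 0, 0, 5.2, 1, 0, 0, 0, 0, 0, 5.2, 1],
)

```text
time: 9.6
tool_pos: [0.48, 0.189, 0.2393]
ee_rot: [3.142, -0.002, 0.328]
wrist_force: [0.8, 0.5, -1.1]
width: 0.0115
finger_force: 30.0
```

```bash
python3 d.py .48 .1892 .154 .328; python3 look.py b4 side 230 110 350 230 5; python3 m.py b4.npz|head -3
```

```text
t 9.6 pos [0.48   0.189  0.2393] rot [ 3.142e+00 -2.000e-03  3.280e-01] q [0.27 0.01 1.39 0.   1.74 1.51] w 0.0115 F [ 0.8  0.5 -1.1]
turn [ 0.    -0.002 -0.   ] cm [-0.01 -0.02  8.53]
rod rows [148.         299.           7.           0.78184175] [193.         297.5          6.           0.82619965] 46
fit u= [-2.95405489e-02  3.02906229e+02]
rod surface mean [0.47678087 0.19899392 0.22908915] line [array([-0.0274,  0.4831]), array([0.1253, 0.1703])]
```

No contact force, and the tip is inside the upper mouth. Continuing down.

Request:
move_arm(
  deltas=[0, 0, 0, 0, 0, 0.5, 1, 0, 0, 0, 0, 0, 1.3, 1, 0, 0, 0, 0, 0, 2.1, 1, 0, 0, 0, 0, 0, 2.9, 1, 0, 0, 0, 0, 0, 3.6, 1, 0, 0, 0, 0, 0, 4.1, 1, 0, 0, 0, 0, 0, 4.1, 1],
)

```text
time: 10.35
tool_pos: [0.4798, 0.1889, 0.1973]
ee_rot: [3.142, -0.0, 0.328]
wrist_force: [-0.2, -0.4, -0.7]
width: 0.0111
finger_force: 30.0
```

Request:
move_arm(
  deltas=[0, 0, 0, 0, 0, 0.3, 1, 0, 0, 0, 0, 0, 0.6, 1, 0, 0, 0, 0, 0, 0.9, 1, 0, 0, 0, 0, 0, 1.2, 1, 0, 0, 0, 0, 0, 1.2, 1],
)

```text
time: 10.85
tool_pos: [0.4799, 0.1889, 0.1858]
ee_rot: [3.142, -0.001, 0.328]
wrist_force: [-0.0, -0.0, -0.7]
width: 0.0115
finger_force: 30.0
```

Request:
move_arm(
  deltas=[0, 0, 0, 0, 0, 0.6, 1, 0, 0, 0, 0, 0, 1.2, 1, 0, 0, 0, 0, 0, 1.8, 1, 0, 0, 0, 0, 0, 2.4, 1, 0, 0, 0, 0, 0, 2.9, 1, 0, 0, 0, 0, 0, 3.2, 1, 0, 0, 0, 0, 0, 3.2, 1, 0, 0, 0, 0, 0, 3.2, 1],
)

```text
time: 11.65
tool_pos: [0.4803, 0.1891, 0.1546]
ee_rot: [3.141, -0.002, 0.328]
wrist_force: [0.3, 0.2, -0.4]
width: 0.011
finger_force: 30.0
```

Request:
move_arm(
  deltas=[0, 0, 0, 0, 0, 0, 1, 0, 0, 0, 0, 0, 0, 1, 0, 0, 0, 0, 0, 0, 1, 0, 0, 0, 0, 0, 0, 1, 0, 0, 0, 0, 0, 0, 1],
)

```text
time: 12.15
tool_pos: [0.4803, 0.1891, 0.1545]
ee_rot: [3.141, -0.002, 0.328]
wrist_force: [0.6, -0.2, -1.8]
width: 0.0112
finger_force: 30.0
```

```bash
python3 look.py c1 side 230 160 350 260 6; python3 d.py .48 .1892 .154 .328
```

```text
t 12.2 pos [0.4802 0.189  0.1545] rot [ 3.142e+00 -2.000e-03  3.280e-01] q [0.27 0.03 1.54 0.   1.58 1.51] w 0.0115 F [-0.3  1.1 -0.8]
turn [ 0.    -0.002 -0.   ] cm [-0.02 -0.02  0.05]
```

View pics/c1.png

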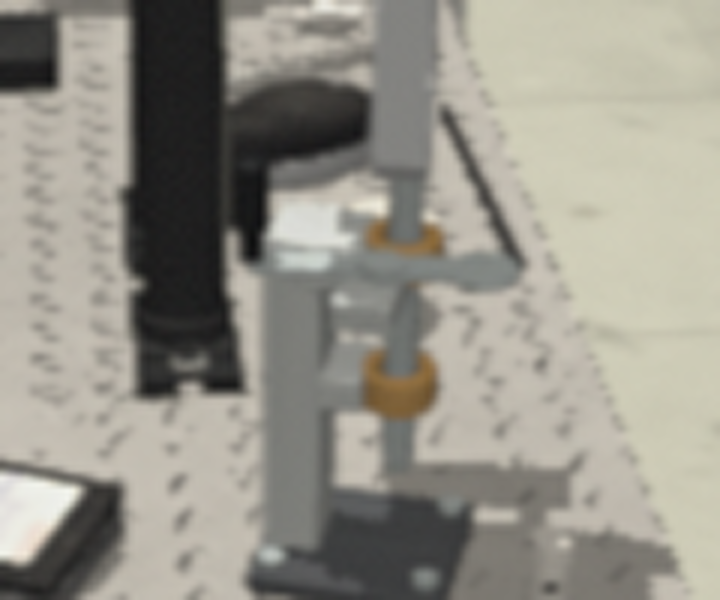

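The rod passes through both bushings (upper (403,240), lower (400,385)). Its end at (397,472) sticks out below the lower bushing, well above the base plate at about (395,530). The gate is still open.

```bash
python3 -c "
from bench import robot
print(robot.close_job())"
```

```text
the job is handed in; nothing more can be done
None
```

The gate is open against its stop and the rod is through both bushings. The arm is holding it still, with about 27 mm showing below the lower bushing and about 30 mm clear of the base plate; the job was handed in at about 12 s.

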